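# Push the rolled-down tin back up its gutter

### The job

One of the two round steel tins has rolled down to the foot of its sloping gutter. Without gripping or lifting it, push it gently up the gutter with the fingertips, staying on it all the way up the slope, until it goes over the crest into the dip and rests against the end stop like the tin in the other gutter, so that it does not roll back. Leave that other tin and the things standing about on the shelf as they are.

Things in the scene. Friction and masses are not known exactly. Their poses are not given: they have to be found in the camera images.
- rack: Plywood board, 310 x 200 x 12 mm, fixed, that carries two like aluminium gutters, parallel and 110 mm apart; which of them is nearer the robot varies. Origin: underside. x: along the gutters, uphill.
- gutter: The gutter with the rolled-down tin: fixed straight channel, 36 mm wide outside, 32 inside, walls 14 mm above its floor. Origin: on the board, under its middle. x: level, along it, uphill; y across; z up. The floor climbs at 7 degrees from the foot (x -125 mm, floor 10 mm above the origin, closed by a lip 12 mm high) to the crest (x +65).
- gutter_crest (a point): Crest of that gutter's floor, on the floor surface: x +65 mm, z +33 mm from the gutter's origin. From here the floor dips at 12 degrees to the end stop, an upright plate with its face at x +124 mm, its top 61 mm above the origin. Past the crest the tin rolls by itself to the stop and stays; short of it, it rolls back to the foot.
- gutter_slope (a point): The middle of that gutter's climbing floor (on the floor surface, above the gutter's origin): x points uphill along the floor, y across, z at right angles to the floor. A tin rolling on the slope has its centre at z = 31 mm here.
- gutter_seat (a point): Where the middle of the tin lies when it rests in the dip against the end stop of that gutter (93 mm uphill of the gutter's origin and 59 mm above it); same axes as the gutter.
- tin_mid (a point): Middle of the rolled-down tin: round flat steel tin with a knurled screw lid, diameter 62 mm, 28 mm thick, about 0.12 kg, standing on edge like a wheel in the gutter, flat faces to the side walls. At the start it rests against the foot lip, its middle 103 mm downhill of the gutter's origin and 44 mm above it. Its axes turn as it rolls.
- tin: The same tin as a body, for its speed; its origin is the middle of the tin.
- tin2_mid (a point): Middle of the other tin, alike, already parked in the dip of the second gutter; must stay there.
- gutter2_seat (a point): The parked place in the second gutter.
- cup: Red ceramic cup with a handle, 80 mm across, 85 mm high, stands beyond the gutters; origin at its underside. Leave alone.
- tray: Small grey plastic tray, 130 x 200 x 18 mm, to the robot's left; origin at its underside. Leave alone.
- thermo: Clear plastic thermometer holder with a spring clip, 132 mm long, 21 mm high, lies in the tray. Leave alone.
- mirror: White plastic hand mirror lying flat, 250 mm long, 9 mm thick, to the robot's right; origin near the root of its handle. Leave alone.
- jar: Squat amber jar, 60 mm across, 50 mm high, stands downhill of the foot of the gutters; origin at its underside. Leave alone.
- lotion: Cream-coloured bottle, 52 mm across, 150 mm high, far left; origin at its underside. Leave alone.
- ointment: Small white lidded pot, 52 mm across, 34 mm high, stands between the robot and the gutters; origin at its underside. Leave alone.
Not all that is in view belongs to the job. Leave any turquoise look-alike of the tin alone.

How it is judged:
By the outcome, as a careful person would: the job done as asked, in the order asked, and still so for the second after the job is handed in, with the robot touching nothing.
It also fails if it takes over 40 s, if anything falls off the work surface, if the arm or the gripper's body presses on something with over 40 N, if the wrist force passes 120 N, or if a joint passes its speed limit or range.

### The arm

A 7-joint arm with a two-finger parallel gripper is mounted at the origin on the work surface. World frame = base frame: x ahead of the robot, y to its left, z up, the work surface at z = 0. Lengths are in m, angles in rad, forces in N, time in s.
With the tool pointing down it reaches from about 0.375 to 0.925 m from the base axis. Payload 3.1 kg.
Tool frame: the origin (TCP) lies at the very end of the fingers, on their centre line; the grasp point (between the pads) lies 19 mm behind it; z points along the fingers, y is the direction in which the jaws open and shut (so a half turn about z gives the same grasp; the last joint's range is limited). The gripper opens to 85 mm and grips with 20 to 120 N. Pads are 22 mm wide; open, the fingers measure 114 mm over their backs; the gripper's body (76 mm by 85 mm) begins 54 mm behind the grasp point. The pads swing forward as they close: fully open they stand 13 mm farther back than shut.
Start: joints at [1.238, 0.383, 0.044, 1.598, -0.018, 1.161, -0.05], TCP at [0.151, -0.632, 0.231] pointing down, gripper open.
Joint ranges: [-2.61, 2.61], [-0.41, 2.15], [-1.48, 1.57], [0, 2.5], [-1.57, 4.71], [0.05, 1.97], [-2.85, 2.85]. Speed limits (rad/s): [2.79, 2.79, 3.14, 3.14, 3.14, 3.14, 3.14].

### API

Orientations are given as a rotation vector (axis times angle).
In Python, from workcell import r gives the robot as it stands.
- The arm moves only by the tool servo_tool, never from a script. Its argument "rows" is text: rows parted by semicolons, each of 7 numbers parted by spaces: the shift along the tool's x, y, z in mm, then the turn, a rotation vector about the tool's x, y, z in degrees, then the closure, from 0 (fully open) to 1 (shut). In form: tx ty tz wx wy wz fingers; .... A call has 1 to 20 rows; each row shifts and turns the commanded pose from where the row before left it, along the tool's axes as they then stand; what a row does not reach is not made up. A row lasts 1/12 s, in which the tool goes at most 41.7 mm and 7.16 degrees, less where a joint would pass 70% of its speed; a pose out of reach is approached as far as the arm can. A call with a gripper value outside its range is refused whole. The fingers move at their own pace and stop on an object; "force" is the grip in N (left out, the last holds). Time passes only in rows, so rows that do not move let the fingers close. It gives the time, the measured TCP pose, the force and the opening at its end, in the units of the state.
- r.read_state(): the state, without advancing time (a new reading comes with each control period).
- r.snapshot(name): name is "side" or "top" or "wrist"; returns a dict with "img" (384x512x3 uint8, blue, green, red), "camera_matrix" (3x3 intrinsics, pixels), "distortion" ([k1, k2, p1, p2, k3] as OpenCV has them; the pictures are not rectified), "eye" and "orientation" of the camera in the world. Camera axes: x right, y down, z forward; pixel columns grow to the right and rows downward; lengths in m; the calibration is good to about 2 mm. A picture is of the moment at which its call begins. There is no depth.
- r.job_done(): hands the job in, once; it reports no verdict.
Trained networks look in a picture, given as the dict that the camera call returned (one of the last four; its "shot" number tells which), for a name from the list of things; names that differ only in an ending like _2 or _b are one class to them, and where a whole thing is asked for, a point or a joint stands for the part that bears it (a point fixed in the world has none). Each returns a list of dicts, best first, with "p" (0 to 1); they miss things now and then, are a little off and sometimes report something else, mostly with a low value. They report only what shows in the picture. A call takes as long as a camera call. They do not tell look-alikes from the thing itself.
- r.boxes_of(picture, target): "at" ([column, row] in pixels, amid what is visible of it).
- r.trace(picture, target): "mask" (384x512 bool, what is visible of it) and "at" ([column, row] in pixels, amid what is visible of it).
The state is a dict: "time_s": time; "qpos": joint angles; "joint_velocities": joint speeds; "joint_efforts": joint torques, N m; "position": TCP position; "tool_rot": TCP orientation; "contact_force": force on the tool from outside, world axes, zero at the start; "wrist_torque": the same for the moment, N m; "gripper_width": finger opening in m.
Only numpy, scipy, OpenCV 4.12 (cv2) and the standard library are available. Lean on these libraries where they do the work, as an engineer would, in place of code of your own. Each camera call takes 0.05 s, during which the arm holds its last target.

## Working session

There is one attempt and no reset: what is moved stays moved. The work goes in short steps, Python scripts to look and compute and a tool call to move; the robot and the scene stay as the last step left them, time stands still between calls to the robot, and variables do not carry over. Pictures are saved under pics/ and viewed, and the job is handed in when it is done.

Besides the shell and the picture viewer there is one more tool, called after "Call:" in YAML: its name, and indented under it one key for each argument. servo_tool: Moves the arm, as the interface text tells. Its arguments: {"type":"object","properties":{"rows":{"type":"string"},"force":{"type":"number"}},"required":["rows"]}

```bash
ls; mkdir -p pics
python3 - <<'E'
from workcell import r
import cv2
s=r.read_state(); print({k:s[k] for k in ("time_s","position","tool_rot","gripper_width","contact_force")})
for n in ("side","top","wrist"):
    p=r.snapshot(n); cv2.imwrite(f"pics/{n}0.png",p["img"]); print(n,p["eye"],p["orientation"],p["camera_matrix"],p["distortion"])
    for t in ("tin","tin_mid","gutter","rack","gutter_crest","gutter_seat"):
        try:
            print(t,[(b["at"],round(b["p"],2)) for b in r.boxes_of(p,t)][:5])
        except Exception as e: print(t,e)
print(r.read_state()["time_s"])
E
```

```text
pics
{'time_s': 0.0, 'position': array([ 0.15103962, -0.63121826,  0.22986489]), 'tool_rot': array([-3.11733466e+00, -3.67904452e-01,  6.61918614e-04]), 'gripper_width': 0.08501251781770874, 'contact_force': array([ 0.93965158, -0.01463923,  0.78267996])}
side [0.11321275 0.64833231 0.76832944] [-0.81815985  2.55849387 -1.11808639] [[354.62382519   0.         260.24953616]
 [  0.         354.62382519 190.24265749]
 [  0.           0.           1.        ]] [-0.07297943  0.          0.          0.          0.        ]
tin [([239.1, 146.1], 0.57), ([260.1, 172.8], 0.56), ([223.6, 160.4], 0.51), ([321.8, 176.6], 0.49)]
tin_mid [([239.5, 143.4], 0.81), ([319.7, 170.3], 0.76), ([220.6, 159.7], 0.64), ([258.1, 170.8], 0.48), ([220.4, 198.2], 0.36)]
gutter [([222.6, 197.4], 0.7)]
rack [([246.8, 209.5], 0.61)]
gutter_crest [([224.2, 195.4], 0.98)]
gutter_seat [([224.3, 199.0], 0.97)]
top [0.45212689 0.04187276 1.36046672] [-2.17669622  2.20355636 -0.09086973] [[417.57531669   0.         257.59791861]
 [  0.         417.57531669 189.54284869]
 [  0.           0.           1.        ]] [0.02699006 0.         0.         0.         0.        ]
tin [([312.2, 124.0], 0.78), ([280.7, 171.7], 0.77), ([281.7, 125.3], 0.71), ([323.7, 215.7], 0.68)]
tin_mid [([324.4, 216.2], 0.7), ([282.1, 123.0], 0.68), ([280.8, 172.5], 0.59), ([315.0, 124.3], 0.52), ([244.9, 183.0], 0.23)]
gutter [([234.4, 168.7], 0.56), ([282.5, 170.3], 0.36)]
rack [([245.9, 184.2], 0.63)]
gutter_crest [([236.3, 168.7], 0.81)]
gutter_seat [([238.7, 167.0], 0.56), ([129.2, 224.2], 0.45)]
wrist [ 0.22815722 -0.61472723  0.37358794] [ 2.26225968 -1.78586508 -0.28187977] [[343.5567458    0.         252.72540234]
 [  0.         343.5567458  193.18485813]
 [  0.           0.           1.        ]] [0.01852803 0.         0.         0.         0.        ]
tin []
tin_mid []
gutter []
rack []
gutter_crest []
gutter_seat []
1.05
```

View pics/side0.png

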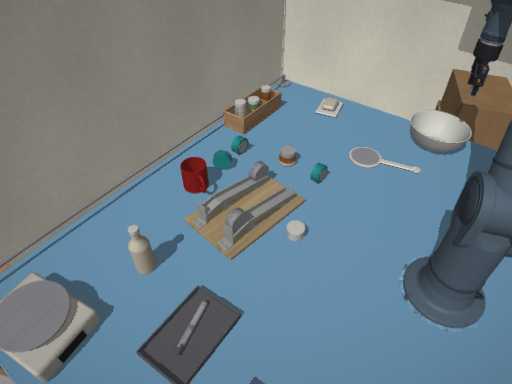

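View pics/top0.png

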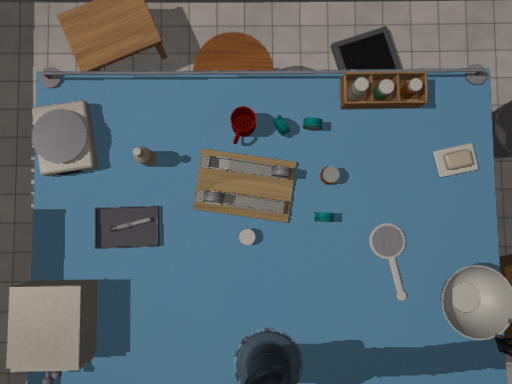

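Run:
```python
import cv2,numpy as np
t=cv2.imread("pics/top0.png")[100:260,170:350]; s=cv2.imread("pics/side0.png")[120:270,160:340]
cv2.imwrite("pics/tc.png",cv2.resize(t,None,fx=4.4,fy=3.7*1,interpolation=cv2.INTER_CUBIC) if 0 else cv2.resize(t,None,fx=3.7,fy=3.7,interpolation=cv2.INTER_CUBIC))
cv2.imwrite("pics/sc.png",cv2.resize(s,None,fx=4,fy=4,interpolation=cv2.INTER_CUBIC))
```

```text
(no output)
```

View pics/tc.png

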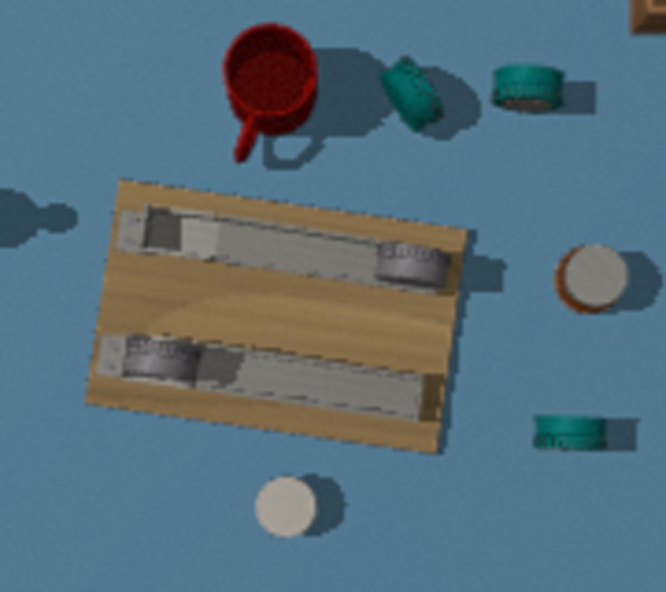

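View pics/sc.png

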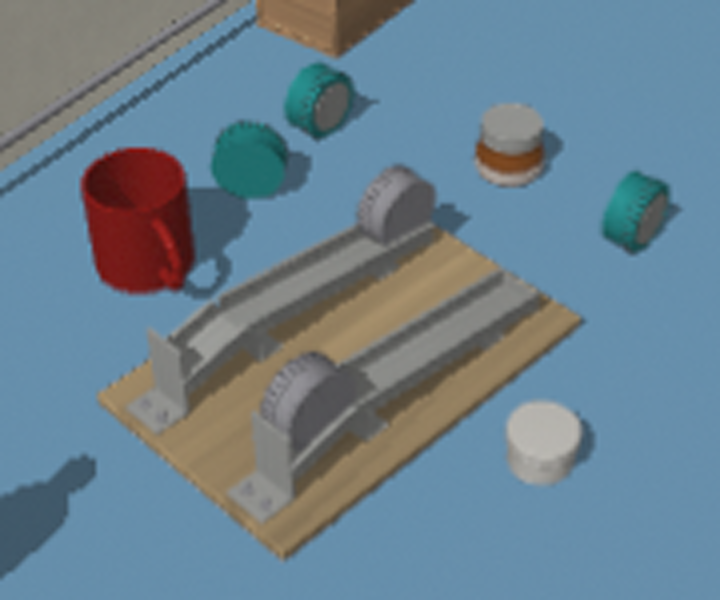

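```bash
cat > h.py <<'E'
import numpy as np,cv2
from scipy.spatial.transform import Rotation as R
from scipy.optimize import least_squares
def proj(P,c):
    Rw=R.from_rotvec(c["orientation"]).as_matrix()
    rv=cv2.Rodrigues(Rw.T)[0]; t=-Rw.T@np.array(c["eye"])
    return cv2.projectPoints(np.float64(P).reshape(-1,3),rv,t,np.array(c["camera_matrix"]),np.array(c["distortion"]))[0][:,0]
def rack(p,Q):
    c,s=np.cos(p[2]),np.sin(p[2]); Q=np.float64(Q).reshape(-1,3)
    return np.c_[p[0]+c*Q[:,0]-s*Q[:,1],p[1]+s*Q[:,0]+c*Q[:,1],Q[:,2]]
E
python3 - <<'E'
from h import *
from workcell import r
top=r.snapshot("top"); side=r.snapshot("side")
ms=[]
for t in ("tin","rack"):
  for n,p in (("top",top),("side",side)):
    for m in r.trace(p,t)[:6]:
        k=m["mask"]; ys,xs=np.where(k); print(t,n,m["at"],round(m["p"],2),xs.min(),xs.max(),ys.min(),ys.max(),k.sum())
np.save("cams.npy",{"top":{k:v for k,v in top.items()},"side":{k:v for k,v in side.items()}},allow_pickle=True)
tc=np.array([(120,180),(468,228),(440,453),(87,405)])/3.7+[170,100]-.4
sc=np.array([(102,400),(582,320),(287,556)])/4+[160,120]-.4
# rack corners (x uphill): top-left in image = far/uphill: (+155,-100)
C=np.array([(.155,-.1,.012),(-.155,-.1,.012),(-.155,.1,.012),(.155,.1,.012)])
S=C[[0,2,3]]
f=lambda p:np.r_[(proj(rack(p,C),top)-tc).ravel(),(proj(rack(p,S),side)-sc).ravel()]
o=least_squares(f,[.5,.05,1.5]); print(o.x,o.fun.round(1))
for nm,q in (("tin",(-.103,-.055,.056)),("tin2",(.093,.055,.071)),("crest",(.065,-.055,.045)),("stoptop",(.124,-.055,.073)),("gut foot",(-.125,-.055,.022+.012))):
    w=rack(o.x,q); print(nm,w.round(4),proj(w,top).round(1),proj(w,side).round(1))
print(r.read_state()["time_s"])
E
```

```text
tin top [313.5, 123.1] 0.7 303 321 117 129 215
tin top [283.1, 125.9] 0.67 273 289 116 135 205
tin top [322.6, 214.6] 0.64 315 333 211 222 188
tin top [280.0, 170.9] 0.5 273 291 166 177 187
tin side [222.1, 159.3] 0.66 213 231 151 168 282
tin side [257.2, 173.2] 0.58 249 268 162 180 287
tin side [237.7, 141.9] 0.57 231 248 136 154 237
tin side [321.8, 174.4] 0.47 311 327 163 182 230
rack top [247.8, 184.6] 0.81 193 295 149 221 3622
rack side [246.0, 228.7] 0.6 185 304 177 260 2709
[0.56252525 0.06788799 1.42533988] [-0.4  0.6 -0.1  0.3 -0.3  0.6 -0.3  0.8 -1.2 -1.2  0.3 -1.3 -0.  -0.6]
tin [[ 0.602 -0.042  0.056]] [[279.2 171.5]] [[257.2 172.4]]
tin2 [[0.5216 0.1679 0.071 ]] [[212.  197.6]] [[235.8 221.1]]
crest [[0.6264 0.1242 0.045 ]] [[226.5 164.8]] [[216.8 202.2]]
stoptop [[0.6349 0.1826 0.073 ]] [[207.  161.1]] [[199.9 205.8]]
gut foot [[ 0.5988 -0.0638  0.034 ]] [[285.6 173.2]] [[262.  174.4]]
1.35
```

```bash
cat >> h.py <<'E'
P0=np.array([0.5625,0.0679,1.4253])
def tinsil(p,g,c,n=60):
    a=np.linspace(0,2*np.pi,n)
    Q=np.r_[np.c_[g[0]+.031*np.cos(a),np.full(n,g[1]+.014),g[2]+.031*np.sin(a)],np.c_[g[0]+.031*np.cos(a),np.full(n,g[1]-.014),g[2]+.031*np.sin(a)]]
    return proj(rack(p,Q),c)
E
python3 - <<'E'
from h import *
D=np.load("cams.npy",allow_pickle=True).item()
for n,(x0,y0,w,h) in {"top":(190,140,120,90),"side":(180,140,130,120)}.items():
    c=D[n]; k=6 if n=="top" else 5
    im=cv2.resize(c["img"][y0:y0+h,x0:x0+w],None,fx=k,fy=k,interpolation=cv2.INTER_CUBIC)
    for dx,col in ((0,(0,0,255)),(-.006,(0,255,0))):
        for g in ((-.103+dx,-.055,.056),(.093+dx,.055,.071)):
            H=cv2.convexHull(np.float32(tinsil(P0,g,c)))[:,0]
            cv2.polylines(im,[np.int32((H-[x0,y0]+.5)*k)],True,col,1)
        # gutter floor wall tops outline
        for y in(-.055,.055):
          for s in(-.018,.018):
            L=proj(rack(P0,[(-.125+dx,y+s,.036),(.065+dx,y+s,.059),(.124+dx,y+s,.059-.0125)]),c)
            cv2.polylines(im,[np.int32((L-[x0,y0]+.5)*k)],False,col,1)
          L=proj(rack(P0,[(.124+dx,y-.018,.073),(.124+dx,y+.018,.073)]),c)
          cv2.polylines(im,[np.int32((L-[x0,y0]+.5)*k)],False,col,1)
    L=proj(rack(P0,[(.155,-.1,.012),(-.155,-.1,.012),(-.155,.1,.012),(.155,.1,.012)]),c)
    cv2.polylines(im,[np.int32((L-[x0,y0]+.5)*k)],True,(255,255,0),1)
    cv2.imwrite(f"pics/ov_{n}.png",im)
E
```

```text
(no output)
```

View pics/ov_top.png

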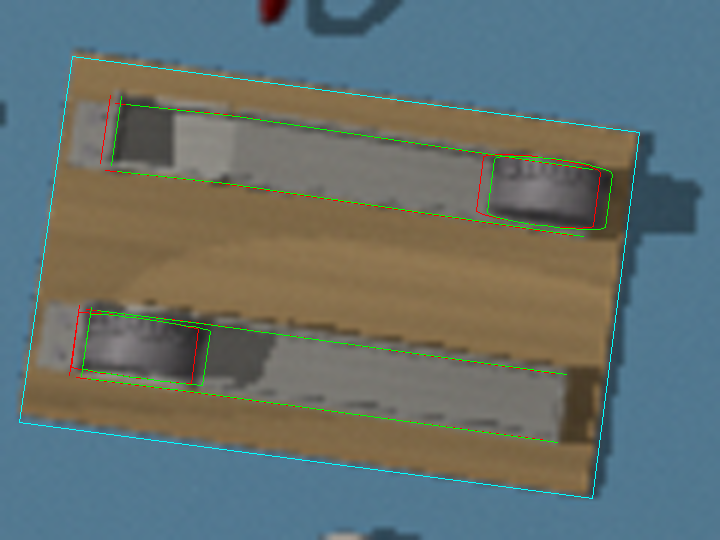

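View pics/ov_side.png

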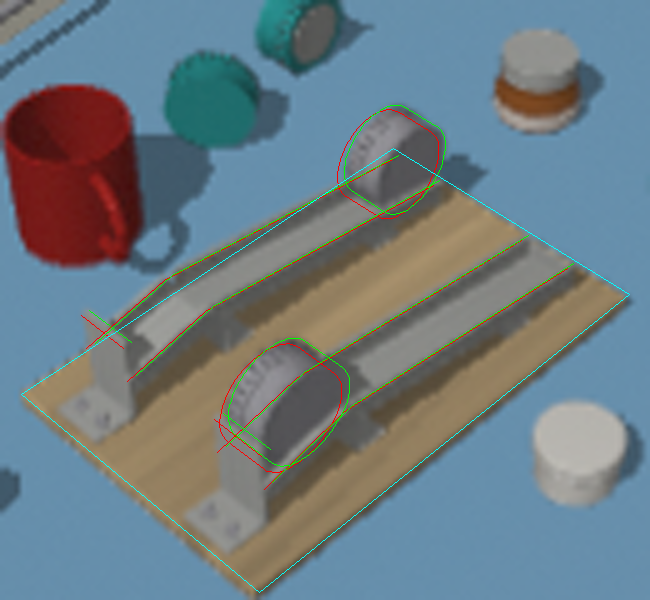

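```bash
cat >> h.py <<'E'
DX=-.006
def goal(gx,z,gy=0): # gutter coordinates -> world TCP
    return rack(P0,(gx+DX,-.055+gy,z))[0]
uy=np.array([np.cos(P0[2]),np.sin(P0[2]),0])  # uphill
ax=np.array([np.sin(P0[2]),-np.cos(P0[2]),0]) # across, = tool y
RT=np.c_[np.cross(ax,[0,0,-1]),ax,[0,0,-1]]
def delta(s,w):
    Rc=R.from_rotvec(s["tool_rot"]); d=np.array(w)-s["position"]
    print("t",round(s["time_s"],2),"pos",s["position"].round(4),"F",np.round(s["contact_force"],2),"w",round(s["gripper_width"],4))
    print("shift now-tool mm",(Rc.inv().apply(d)*1e3).round(1),"in RT axes",(RT.T@d*1e3).round(1),"turn deg",np.degrees((Rc.inv()*R.from_matrix(RT)).as_rotvec()).round(2))
E
python3 - <<'E'
from h import *
from workcell import r
s=r.read_state()
print(RT.round(3),uy,np.linalg.det(RT))
delta(s,goal(-.165,.15)); print(goal(-.165,.15),goal(-.15,.045),goal(.03,.065))
D=np.load("cams.npy",allow_pickle=True).item()
from scipy.optimize import fsolve
for n,px,z in(("jar",(331,175),.05),("cup",(243,122),.085),("bott",(139,153),.14),("turq",(324,216),.05)):
    print(n,fsolve(lambda q:proj([q[0],q[1],z],D["top"])[0]-px,[.5,0]).round(3))
E
```

```text
[[ 0.145  0.989  0.   ]
 [ 0.989 -0.145  0.   ]
 [ 0.     0.    -1.   ]] [0.14498353 0.98943407 0.        ] 0.9999999999999999
t 1.35 pos [ 0.1512 -0.6322  0.2313] F [ 0.45  0.04 -0.15] w 0.0856
shift now-tool mm [ 550.5 -406.    81.3] in RT axes [581.3 360.4  81.3] turn deg [ -0.    -0.   -68.21]
[ 0.59212669 -0.10926732  0.15      ] [ 0.59430144 -0.09442581  0.045     ] [0.62039848 0.08367232 0.065     ]
jar [ 0.59  -0.206]
cup [0.754 0.07 ]
bott [0.651 0.374]
turq [ 0.461 -0.18 ]
```

Call:
servo_tool:
  rows: "0 0 0 0 0 -6.8 1; 0 0 0 0 0 -6.8 1; 0 0 0 0 0 -6.8 1; 0 0 0 0 0 -6.8 1; 0 0 0 0 0 -6.8 1; 0 0 0 0 0 -6.8 1; 0 0 0 0 0 -6.8 1; 0 0 0 0 0 -6.8 1; 0 0 0 0 0 -6.8 1; 0 0 0 0 0 -7 1; 15 10 0 0 0 0 1; 25 15 0 0 0 0 1; 25 15 0 0 0 0 1; 25 15 0 0 0 0 1; 25 15 0 0 0 0 1; 25 15 0 0 0 0 1; 25 15 0 0 0 0 1; 25 15 0 0 0 0 1; 25 15 0 0 0 0 1; 25 15 0 0 0 0 1"
  force: 20

```text
time_s: 3.02
position: [0.3302, -0.4147, 0.2315]
tool_rot: [2.377, 2.053, -0.0]
contact_force: [0.9, 0.6, -0.3]
gripper_width: -0.0
```

Run:
```python
from h import *
from workcell import r
s=r.read_state(); delta(s,goal(-.165,.15)); print(s["qpos"].round(2))
```

```text
t 3.02 pos [ 0.3302 -0.4147  0.2315] F [ 0.86  0.65 -0.26] w -0.0
shift now-tool mm [340.2 214.7  81.4] in RT axes [340.1 214.8  81.5] turn deg [ 0.02  0.03 -0.02]
[ 1.11  0.17 -0.31  1.87  0.06  1.1   0.62]
```

Call:
servo_tool:
  rows: "25 16 0 0 0 0 1; 25 16 0 0 0 0 1; 25 16 0 0 0 0 1; 25 16 0 0 0 0 1; 25 16 0 0 0 0 1; 25 16 0 0 0 0 1; 25 16 0 0 0 0 1; 25 16 0 0 0 0 1; 25 16 0 0 0 0 1; 25 16 0 0 0 0 1; 25 15 10 0 0 0 1; 25 15 15 0 0 0 1; 20 12 20 0 0 0 1; 12 8 20 0 0 0 1; 8 5 16 0 0 0 1; 0 0 0 0 0 0 1; 0 0 0 0 0 0 1"

```text
time_s: 4.43
position: [0.5908, -0.1101, 0.1494]
tool_rot: [-2.374, -2.054, 0.002]
contact_force: [-0.8, -0.7, 0.6]
gripper_width: -0.0
```

Run:
```python
from h import *
from workcell import r
s=r.read_state(); delta(s,goal(-.155,.045)); print(s["qpos"].round(2))
w=r.snapshot("wrist"); t=r.snapshot("top"); a=r.snapshot("side")
for n,c in(("wrist",w),("top",t),("side",a)):
    im=c["img"].copy()
    for g in((-.103,.056),(.093,.071),(.065,.045)):
        q=proj(goal(*g),c)[0]; cv2.circle(im,tuple(int(round(v)) for v in q),2,(0,255,0),-1)
    if n=="wrist":
        H=cv2.convexHull(np.float32(tinsil(P0,(-.109,-.055,.056),c)))[:,0]
        cv2.polylines(im,[np.int32(H)],True,(0,0,255),1)
        cv2.imwrite("pics/w1.png",im)
    else:
        im=c["img"][130:250,180:320] if n=="top" else c["img"][100:270,160:340]
        cv2.imwrite(f"pics/{n}1.png",cv2.resize(im,None,fx=4 if n=="top" else 3.4,fy=4 if n=="top" else 3.4))
```

```text
t 4.43 pos [ 0.5908 -0.1101  0.1494] F [-0.79 -0.73  0.56] w -0.0
shift now-tool mm [ 11.    1.5 104.4] in RT axes [ 11.    1.2 104.4] turn deg [-0.15 -0.01  0.06]
[ 0.54  0.43 -0.52  1.77  0.25  1.01 -0.22]
```

View pics/w1.png

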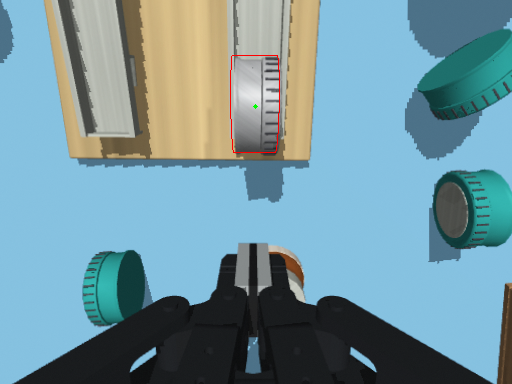

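View pics/side1.png

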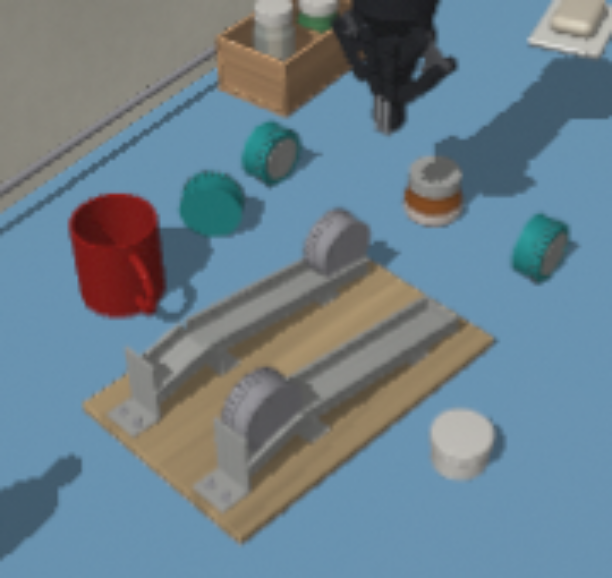

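Call:
servo_tool:
  rows: "4 0.5 10 0.1 0 0 1; 4 0.5 15 0 0 0 1; 3 0 15 0 0 0 1; 0 0 15 0 0 0 1; 0 0 15 0 0 0 1; 0 0 12 0 0 0 1; 0 0 10 0 0 0 1; 0 0 8 0 0 0 1; 0 0 4 0 0 0 1; 0 0 0 0 0 0 1; 0 0 0 0 0 0 1"

```text
time_s: 5.5
position: [0.5944, -0.0998, 0.0465]
tool_rot: [-2.377, -2.053, 0.001]
contact_force: [-0.2, -0.3, -0.3]
gripper_width: -0.0002
```

Run:
```python
from h import *
from workcell import r
s=r.read_state(); delta(s,goal(-.145,.045)); print(s["qpos"].round(2))
w=r.snapshot("wrist"); a=r.snapshot("side")
cv2.imwrite("pics/w2.png",w["img"])
cv2.imwrite(f"pics/side2.png",cv2.resize(a["img"][100:270,160:340],None,fx=3.4,fy=3.4))
```

```text
t 5.5 pos [ 0.5944 -0.0998  0.0465] F [-0.21 -0.34 -0.3 ] w -0.0002
shift now-tool mm [10.4 -0.9  1.5] in RT axes [10.4 -0.9  1.5] turn deg [-0.07 -0.   -0.02]
[ 0.48  0.57 -0.48  1.82  0.34  0.84 -0.31]
```

View pics/w2.png

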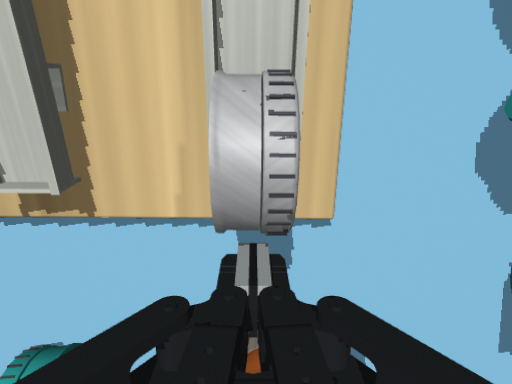

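View pics/side2.png

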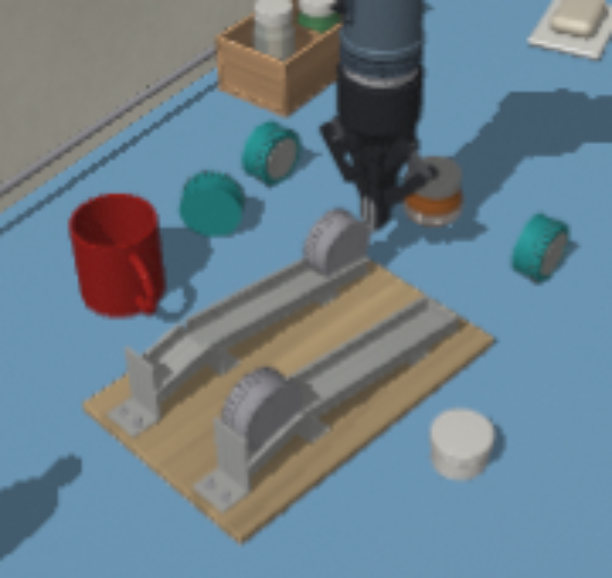

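Call:
servo_tool:
  rows: "2 -0.5 1 0 0 0 1; 3 0 0 0 0 0 1; 2 0 0 0 0 0 1; 1.5 0 0 0 0 0 1; 1.5 0 0 0 0 0 1; 2 0 -0.3 0 0 0 1; 3 0 -0.4 0 0 0 1; 3 0 -0.4 0 0 0 1; 4 0 -0.5 0 0 0 1; 4 0 -0.5 0 0 0 1; 4 0 -0.5 0 0 0 1; 4 0 -0.5 0 0 0 1"

```text
time_s: 6.6
position: [0.5985, -0.0653, 0.0485]
tool_rot: [-2.376, -2.053, 0.001]
contact_force: [-0.1, -0.7, 1.3]
gripper_width: 0.0
```

Run:
```python
from h import *
from workcell import r
s=r.read_state(); delta(s,goal(.026,.045+.171*.1228))
w=r.snapshot("wrist"); 
cv2.imwrite("pics/w3.png",w["img"])
```

```text
t 6.6 pos [ 0.5985 -0.0653  0.0485] F [-0.06 -0.65  1.32] w 0.0
shift now-tool mm [146.6   0.  -17.5] in RT axes [146.6   0.  -17.5] turn deg [-0.1  -0.01  0.02]
```

View pics/w3.png

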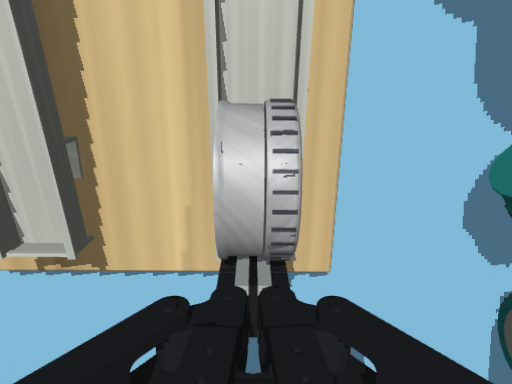

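Call:
servo_tool:
  rows: "3 0 -0.4 0 0 0 1; 4 0 -0.5 0 0 0 1; 4 0 -0.5 0 0 0 1; 4 0 -0.5 0 0 0 1; 4 0 -0.5 0 0 0 1; 4 0 -0.5 0 0 0 1; 4 0 -0.5 0 0 0 1; 4 0 -0.5 0 0 0 1; 4 0 -0.5 0 0 0 1; 4 0 -0.5 0 0 0 1; 4 0 -0.5 0 0 0 1; 4 0 -0.5 0 0 0 1; 4 0 -0.5 0 0 0 1; 4 0 -0.5 0 0 0 1; 4 0 -0.5 0 0 0 1; 4 0 -0.5 0 0 0 1; 4 0 -0.5 0 0 0 1; 4 0 -0.5 0 0 0 1; 4 0 -0.5 0 0 0 1; 4 0 -0.5 0 0 0 1"

```text
time_s: 8.32
position: [0.61, 0.0125, 0.0583]
tool_rot: [-2.376, -2.053, 0.002]
contact_force: [1.0, -1.0, 1.5]
gripper_width: 0.0001
```

Run:
```python
from h import *
from workcell import r
s=r.read_state(); delta(s,goal(.026,.045+.171*.1228))
gx=uy@(s["position"]-goal(0,0)); print("TCP gx",gx)
w=r.snapshot("wrist"); im=w["img"].copy()
for off,col in((.036,(0,0,255)),(.040,(0,255,0)),(.044,(255,0,0))):
    g=gx+off; H=cv2.convexHull(np.float32(tinsil(P0,(g+DX,-.055,.056+(g+.103)*.1228),w)))[:,0]
    cv2.polylines(im,[np.int32(H)],True,col,1)
cv2.imwrite("pics/w4.png",im)
```

```text
t 8.32 pos [0.61   0.0125 0.0583] F [ 0.99 -0.95  1.54] w 0.0001
shift now-tool mm [68.  -0.  -7.7] in RT axes [68.  -0.  -7.7] turn deg [-0.1  -0.   -0.01]
TCP gx -0.04195338662724584
```

View pics/w4.png

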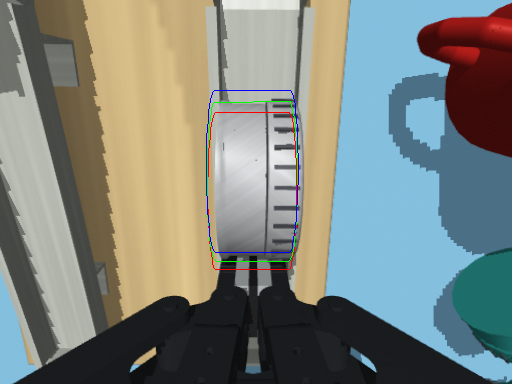

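Call:
servo_tool:
  rows: "3 0 -0.4 0 0 0 1; 4 0 -0.5 0 0 0 1; 4 0 -0.5 0 0 0 1; 4 0 -0.5 0 0 0 1; 4 0 -0.5 0 0 0 1; 4 0 -0.5 0 0 0 1; 4 0 -0.5 0 0 0 1; 4 0 -0.5 0 0 0 1; 4 0 -0.5 0 0 0 1; 4 0 -0.5 0 0 0 1; 4 0 -0.5 0 0 0 1; 4 0 -0.5 0 0 0 1; 3 0 -0.4 0 0 0 1; 3 0 -0.4 0 0 0 1; 2 0 -0.3 0 0 0 1"

```text
time_s: 9.62
position: [0.6179, 0.0672, 0.0653]
tool_rot: [-2.376, -2.053, 0.001]
contact_force: [-0.3, -0.9, 0.4]
gripper_width: -0.0
```

```bash
cat > look.py <<'E'
import sys
from h import *
from workcell import r
s=r.read_state(); delta(s,goal(.026,.045+.171*.1228))
gx=uy@(s["position"]-goal(0,0)); print("TCP gx",gx)
w=r.snapshot("wrist"); im=w["img"].copy()
for off,col in((.040,(0,255,0)),):
    g=gx+off; H=cv2.convexHull(np.float32(tinsil(P0,(g+DX,-.055,.056+(g+.103)*.1228),w)))[:,0]
    cv2.polylines(im,[np.int32(H)],True,col,1)
L=proj([goal(.065,.045,-.016),goal(.065,.045,.016)],w); cv2.polylines(im,[np.int32(L)],False,(255,0,255),1)
cv2.imwrite(sys.argv[1],im)
E
python3 look.py pics/w5.png
```

```text
t 9.62 pos [0.6179 0.0672 0.0653] F [-0.32 -0.93  0.43] w -0.0
shift now-tool mm [12.7  0.1 -0.7] in RT axes [12.7  0.1 -0.7] turn deg [-0.1  -0.02  0.02]
TCP gx 0.013327320886283937
```

View pics/w5.png

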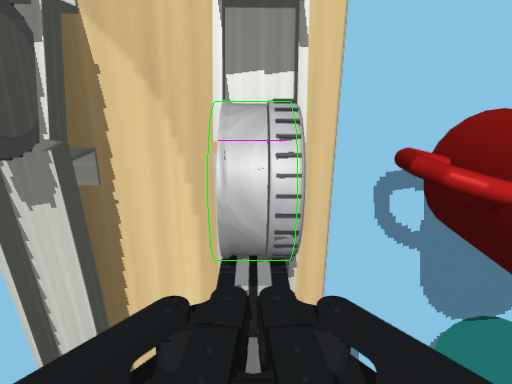

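Call:
servo_tool:
  rows: "2 0 -0.2 0 0 0 1; 2 0 -0.2 0 0 0 1; 2 0 -0.2 0 0 0 1; 2 0 -0.2 0 0 0 1; 2 0 -0.2 0 0 0 1; 2 0 -0.2 0 0 0 1; 2 0 0 0 0 0 1; 2 0 0 0 0 0 1; 1 0 0 0 0 0 1; 0 0 0 0 0 0 1"

```text
time_s: 10.5
position: [0.6203, 0.0842, 0.0664]
tool_rot: [-2.375, -2.054, 0.001]
contact_force: [-0.6, -0.4, 0.3]
gripper_width: -0.0001
```

```bash
python3 look.py pics/w6.png
```

```text
t 10.5 pos [0.6203 0.0842 0.0664] F [-0.63 -0.35  0.33] w -0.0001
shift now-tool mm [-4.5  0.2  0.4] in RT axes [-4.5  0.2  0.4] turn deg [-0.11 -0.03  0.04]
TCP gx 0.030470094623762184
```

View pics/w6.png

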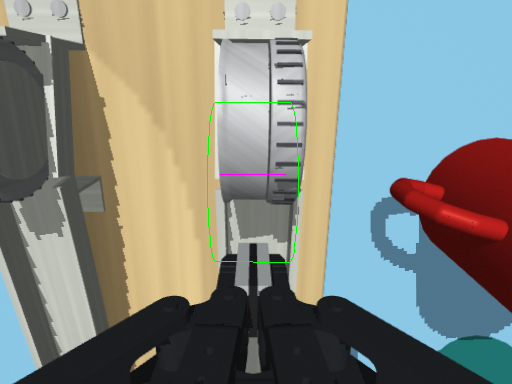

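The tin has left the fingers and sits against the stop (rows 38–200, with the stop plate at row 35). I'm backing off and rising clear.

Call:
servo_tool:
  rows: "-3 0 -2 0 0 0 1; -4 0 -6 0 0 0 1; -4 0 -12 0 0 0 1; -3 0 -15 0 0 0 1; 0 0 -15 0 0 0 1; 0 0 -15 0 0 0 1; 0 0 -15 0 0 0 1; 0 0 -15 0 0 0 1; 0 0 -10 0 0 0 1; 0 0 -5 0 0 0 1; 0 0 0 0 0 0 1; 0 0 0 0 0 0 1"

```text
time_s: 11.55
position: [0.6186, 0.0694, 0.1768]
tool_rot: [-2.377, -2.053, 0.001]
contact_force: [-0.5, -0.2, -1.1]
gripper_width: 0.0003
```

Run:
```python
from h import *
from workcell import r
a=r.snapshot("side"); w=r.snapshot("wrist"); t=r.snapshot("top")
print(r.read_state()["position"],r.read_state()["time_s"])
im=w["img"].copy()
for g in((.093+DX,-.055,.071),(.093+DX,.055,.071)):
    H=cv2.convexHull(np.float32(tinsil(P0,g,w)))[:,0]; cv2.polylines(im,[np.int32(H)],True,(0,255,0),1)
cv2.imwrite("pics/w7.png",im)
cv2.imwrite(f"pics/side7.png",cv2.resize(a["img"][100:270,130:340],None,fx=3.4,fy=3.4))
cv2.imwrite(f"pics/top7.png",t["img"])
```

```text
[0.61769932 0.06920094 0.17526705] 11.7
```

View pics/w7.png

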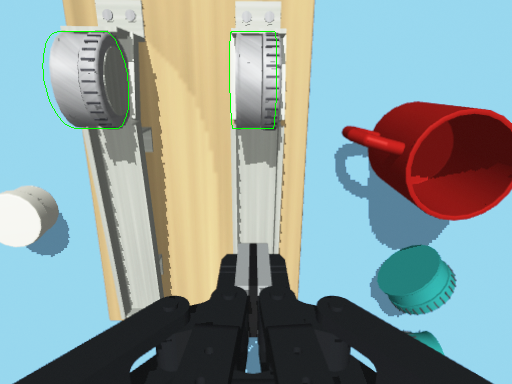

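View pics/side7.png

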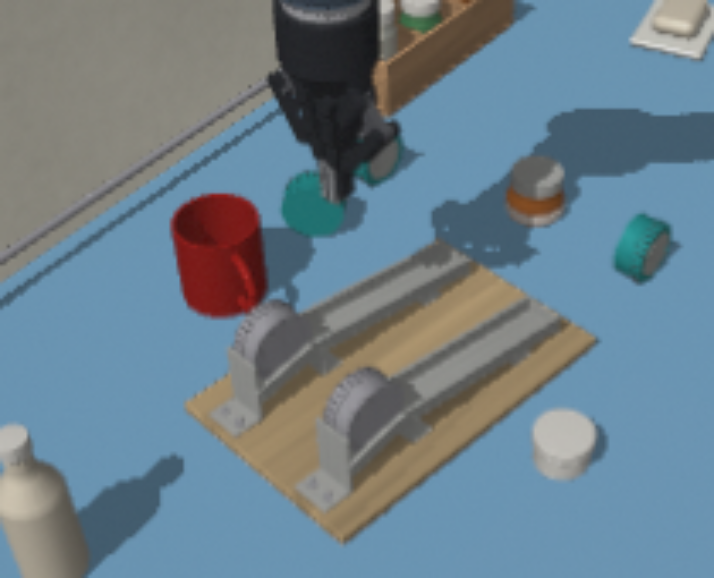

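Both tins rest against their end stops: wrist pixels (255,80) and (90,80), on the predicted seat outlines. Everything else stands where it was, so I'm handing in.

```bash
python3 -c "
from workcell import r
print(r.job_done())"
```

```text
the job is handed in; nothing more can be done
None
```

The rolled-down steel tin now rests in the dip against its end stop, and I have handed the job in at about 12 s of the 40 s allowed. It was in the gutter farther from the robot. I pushed it up the slope at about 50 mm/s or less with the closed fingertips. It rolled over the crest on its own, and I then backed off and raised the arm clear.

- **Tin position:** in the last wrist and side pictures, the pushed tin and the other parked tin both match their expected resting outlines to within a few pixels. The first wrist picture after the crest already showed the tin at the stop, and it was still there about a second later.
- **Surroundings:** the cup, jar, white pot, lotion bottle and turquoise look-alikes looked unmoved. I did not check the tray, thermometer holder and mirror again; the arm stayed away from the tray and holder, and kept above 0.14 m until it was past the mirror.
- **Forces:** the readings I took, at the end of each move, never exceeded about 2 N.
- **Calibration disagreement:** the gutters sat about 6 mm downhill of where I assumed from the board's centre. I corrected for this before moving, and the wrist view confirmed it.

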